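# Test tube held ready over the block heater

### The job

The block heater is at temperature and the open glass test tube has to go in on the timer's beep. Lift it out of the freely turning tube carousel and carry it upright over the bottles to the heater well that is fitted with the narrow flared sleeve, without shoving or knocking over anything else, and stop with the tube upright and centred over the sleeve, its foot hovering about one centimetre above the sleeve's mouth without touching the sleeve, the heater or the tubes in it. Finish still gripping the tube there, motionless: do not lower it in and do not let go.

Things in the scene. Friction and masses are not known exactly. Their poses are not given: they have to be found in the camera images.
- test_tube: The job's part: open round-bottomed glass test tube, 16 mm across, 106 mm long, 12 g, pale contents at its foot. It stands upright in one of the carousel's narrow cups, foot at z = 0.022, top at z = 0.128, so 64 mm stand free above the cup. Origin: centre of its foot; z runs up along the tube. Grip the upper third (about 75 to 90 mm above the foot).
- carousel_base: Round black foot of the tube carousel, 120 mm across, fixed to the bench. Origin: on the carousel's axis at bench level, z up. On it turns a white tray, 160 mm across, floor at z = 0.022, with six round cups 50 mm from the axis and 60 deg apart, rims at z = 0.064, and on the axis a post with a grey knob 24 mm across, top at z = 0.061.
- carousel (a joint): Angle of the white tray on its foot (rad, 0 at the start, positive counter-clockwise from above). It has no stops and hardly any friction: a push turns it. Three neighbouring cups are narrow (18.4 mm bore, 2 mm wall; only the middle one is filled, by the test tube), three wide (31.4 mm bore).
- sleeve_mouth (a point): Centre of the upper opening of the black reducing sleeve that sits in one of the heater's wells: a round plastic insert with an 18 mm bore for the test tube; its collar flares like a funnel, 41 mm across outside and about 30 mm inside at the rim. The mouth lies about 7 mm above the top of the aluminium block, at z = 0.102. z up.
- sleeve: The same reducing sleeve, 77 mm tall, loose in its well. Origin: centre of its foot at z = 0.025; the mouth is 77 mm above it.
- heater: White dry block heater, fixed, 160 mm wide (its y), from 80 mm behind to 120 mm in front (-x) of its origin. Origin: at bench level under the middle of the aluminium block (104 mm square, top at z = 0.095; housing round it up to z = 0.082). Four wells, 32.5 mm across, 70 mm deep, 24 mm either side of the origin in x and y: one holds the sleeve, two hold capped tubes, one is empty.
- carousel_tube: Capped 50 ml conical tube, 35 mm across the blue cap, 111 mm tall, standing in a wide cup of the carousel, top at z = 0.133. Its centre is 87 mm from the test tube's. Origin: centre of its foot. May travel with the tray but must stay standing in its cup.
- block_tube_a: Capped 50 ml conical tube, 35 mm across the cap, standing in a heater well, 41 mm of it above the block (top at z = 0.136). Origin: centre of its foot. A neighbouring well's centre is 48 mm away. To be left alone.
- block_tube_b: A second capped 50 ml tube in a heater well, as block_tube_a.
- bottle_tall: Clear reagent bottle with blue screw cap, 58 mm across, 128 mm tall, standing between carousel and heater. Origin: centre of its foot. To be left standing where it is.
- bottle_brown: Brown glass reagent bottle with black cap, 53 mm across, 115 mm tall, in the same row. Origin: centre of its foot. To be left standing where it is.
- bottle_small: Reagent bottle with green cap, 48 mm across, 101 mm tall, in the same row. Origin: centre of its foot. To be left standing where it is.
Not all that is in view belongs to the job. There is more than one size of the bottle_brown; the job needs the middle-sized.

How it is judged:
By the outcome, as a careful person would: the job done as asked, in the order asked, and still so for the second after the job is handed in, while the arm keeps its last pose, push and grip.
It also fails if it takes over 42 s, if anything falls off the work surface, if the arm or the gripper's body presses on something with over 40 N, if the wrist force passes 120 N, or if a joint passes its speed limit or range.

### The arm

A 6-joint arm with a two-finger parallel gripper is mounted at the origin on a cart in front of the work surface, level with it; the furniture and walls round the work are solid. World frame = base frame: x ahead of the robot, y to its left, z up, the work surface at z = 0. Lengths are in m, angles in rad, forces in N, time in s.
With the tool pointing down it reaches from about 0.35 to 0.85 m from the base axis. Payload 8.1 kg.
Tool frame: the origin (TCP) lies between the finger pads; the fingertips stand 11 mm ahead of it and the grasp point (between the pads) lies 8 mm behind it; y points along the fingers, x is the direction in which the jaws open and shut, and the axes are right-handed (so a half turn about y gives the same grasp; the last joint's range is limited). The gripper opens to 93 mm and grips with 3 to 60 N. Pads are 15 mm wide; open, the fingers measure 128 mm over their backs; the gripper's body (75 mm by 188 mm) begins 65 mm behind the grasp point.
Start: joints at [-1.323, 0.13, 1.488, -0, 1.523, -0.085], TCP at [0.196, -0.567, 0.23] pointing down, gripper open.
Joint ranges: [-2.96, 2.96], [-0.89, 2.26], [0.02, 2.5], [-1.34, 4.48], [0, 2.73], [-2.66, 2.66]. Speed limits (rad/s): [2.39, 2.39, 2.79, 3.14, 3.14, 3.14].

### API

Orientations are given as a rotation vector (axis times angle).
In Python, from plant import readout, optics, robot gives the robot as it stands.
- The arm moves only by the shell command python3 -m creep 'ROWS' [FORCE]. ROWS is JSON, a list that holds one entry, the list of rows, each a list of 7 numbers: the closure, from 0 (fully open) to 1 (shut), then the shift along the tool's x, y, z in cm, then the turn, a rotation vector about the tool's x, y, z in degrees. In form: [[[grip, x, y, z, wx, wy, wz], ...]]. A call has exactly 8 rows; each row shifts and turns the pose as measured when the row begins, along the tool's axes as they then stand; what a row does not reach is not made up. A row lasts 1/10 s, in which the tool goes at most 50 mm and 8.59 degrees, less where a joint would pass 70% of its speed; a pose out of reach is approached as far as the arm can. A call is refused whole if a number of a shift passes 5 or a number of a turn 8.59, either way. A call with a gripper value outside its range is refused whole. The fingers move at their own pace and stop on an object; FORCE is the grip in N (left out, the last holds). Time passes only in rows, so rows that do not move let the fingers close, or fill a call up. It gives the time, the measured TCP pose, the force and the opening at its end, in the units of the state.
- readout.read_state(): the state, without advancing time (a new reading comes with each control period).
- optics.read_camera(name): name is "scene" or "side" or "wrist"; returns a dict with "frame" (480x640x3 uint8, red, green, blue), "depth" (480x640 float32, m along the optical axis (not along the pixel's ray), 0 where there is no reading), "intrinsics" (3x3 intrinsics, pixels), "R" (3x3) and "t" (3): a world point X has camera coordinates R X + t. Camera axes: x right, y down, z forward; pixel columns grow to the right and rows downward; lengths in m; the calibration is good to about 2 mm. A picture is of the moment at which its call begins.
- robot.close_job(): hands the job in, once; it reports no verdict.
The state is a dict: "t": time; "q": joint angles; "dq": joint speeds; "joint_torque": joint torques, N m; "tool_pos": TCP position; "orientation": TCP orientation; "force": force on the tool from outside, world axes, zero at the start; "wrist_torque": the same for the moment, N m; "opening": finger opening in m.
Only numpy, scipy, OpenCV 4.12 (cv2) and the standard library are available. Lean on these libraries where they do the work, as an engineer would, in place of code of your own. Each camera call takes 0.05 s, during which the arm holds its last target. There are 200 camera calls.

## Working session

There is one attempt and no reset: what is moved stays moved. The work goes in short steps, Python scripts to look and compute and a shell command to move; the robot and the scene stay as the last step left them, time stands still between calls to the robot, and variables do not carry over. Pictures are saved under pics/ and viewed, about 8 in all and at most 12, crops included, and the job is handed in when it is done.

```bash
ls; mkdir -p pics; cat > h.py <<'E'
import numpy as np, cv2
from plant import readout, optics, robot
def cam(n,save=None):
    c=optics.read_camera(n)
    if save: cv2.imwrite('pics/'+save,c['frame'][:,:,::-1])
    np.savez('last_%s.npz'%n,**c)
    return c
def load(n): return dict(np.load('last_%s.npz'%n))
def ray(c,u,v,z):
    d=c['R'].T@np.linalg.inv(c['intrinsics'])@np.array([u,v,1.]); o=-c['R'].T@c['t']
    return o+d*(z-o[2])/d[2]
def proj(c,X):
    p=c['intrinsics']@(c['R']@np.array(X)+c['t']); return p[:2]/p[2]
def cloud(c):
    v,u=np.mgrid[:480,:640]; D=c['depth']
    P=np.stack([u*D,v*D,D],-1)@np.linalg.inv(c['intrinsics']).T
    return (P-c['t'])@c['R']
E
python3 - <<'E'
from h import *
for n in('scene','side','wrist'):
    c=cam(n,n+'0.png'); print(n,-c['R'].T@c['t'],c['R'][2])
s=readout.read_state();print(s)
E
```

```text
pics
scene [0.00944118 0.49534629 0.86346295] [ 0.44109618 -0.53262867 -0.72231632]
side [ 0.36480393 -1.16114988  0.61596923] [ 0.10377527  0.88993934 -0.4441156 ]
wrist [ 0.26448508 -0.54267884  0.38373078] [-0.24540348 -0.08251113 -0.96590323]
{'t': 0.15, 'q': array([-1.32341876e+00,  1.30976074e-01,  1.48898939e+00,  1.66403722e-05,
        1.52298598e+00, -8.53864306e-02]), 'dq': array([-7.42709334e-04, -1.04497190e-03, -4.48335248e-03, -1.06362912e-03,
       -3.43393510e-03,  4.48173059e-05]), 'joint_torque': array([ 8.80511664e-06, -5.60474288e+01, -4.92335272e+01,  7.67087052e-02,
        3.04999016e-02, -8.87376973e-05]), 'tool_pos': array([ 0.1959306 , -0.56668593,  0.22885716]), 'orientation': array([-1.34753036,  0.96138931, -0.95969309]), 'force': array([-0.83271314, -0.53278604, -0.38519466]), 'wrist_torque': array([ 0.0346543 , -0.01947668,  0.00469268]), 'opening': 0.09310453008460108}
```

View pics/scene0.png

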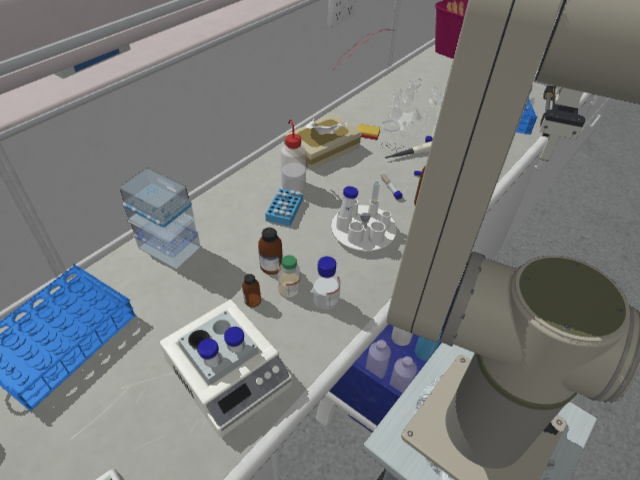

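View pics/side0.png

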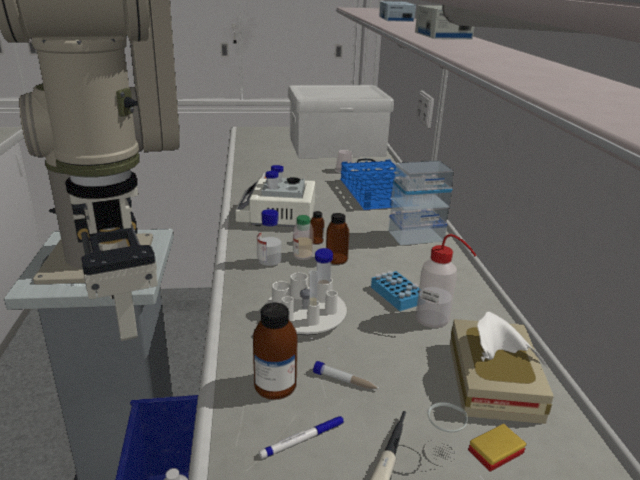

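```bash
python3 - <<'E'
from h import *
from scipy.spatial.transform import Rotation as R
print(R.from_rotvec(readout.read_state()['orientation']).as_matrix())
E
```

```text
[[ 3.26655669e-01 -3.16601686e-04  9.45143362e-01]
 [-9.45142447e-01  1.32149844e-03  3.26655795e-01]
 [-1.35242526e-03 -9.99999077e-01  1.32441266e-04]]
```

```bash
python3 - <<'E'
from h import *
a=load('side')['frame'][225:345,250:370,::-1]; b=load('scene')['frame'][170:260,320:410,::-1]; d=load('scene')['frame'][310:400,160:280,::-1]
f=lambda x,w,h:cv2.resize(x,(w,h),interpolation=cv2.INTER_CUBIC)
cv2.imwrite('pics/crop1.png',np.vstack([np.hstack([f(a,400,400),f(b,400,400)])]))
P=cloud(load('scene')); 
for u,v in((375,185),(375,200),(364,217),(348,192),(199,340),(327,265),(270,235),(290,262)): print(u,v,P[v,u].round(3))
for r in range(180,225,5): print(r,[ '%.3f'%P[r,c,2] for c in range(366,386,2)])
E
```

```text
375 185 [ 0.468 -0.307  0.122]
375 200 [ 0.463 -0.309  0.077]
364 217 [ 0.457 -0.258  0.06 ]
348 192 [ 0.494 -0.235  0.131]
199 340 [0.478 0.235 0.085]
327 265 [ 0.393 -0.032  0.128]
270 235 [ 0.546 -0.029  0.114]
290 262 [ 0.469 -0.007  0.102]
180 ['-0.002', '-0.000', '-0.000', '-0.002', '-0.002', '-0.000', '0.001', '0.002', '-0.001', '0.010']
185 ['0.002', '-0.002', '0.004', '0.000', '0.126', '0.127', '0.125', '0.001', '-0.002', '-0.004']
190 ['0.001', '0.003', '-0.002', '0.000', '0.108', '0.111', '0.110', '0.002', '0.000', '0.000']
195 ['0.003', '-0.002', '0.002', '0.091', '0.092', '0.095', '0.002', '-0.002', '0.000', '-0.002']
200 ['-0.000', '0.001', '0.064', '0.076', '0.076', '0.078', '-0.001', '-0.003', '0.000', '0.001']
205 ['-0.002', '-0.000', '0.060', '0.063', '0.062', '0.063', '-0.002', '-0.000', '-0.001', '-0.001']
210 ['0.025', '0.039', '0.045', '0.047', '0.048', '0.044', '0.024', '0.022', '0.000', '-0.003']
215 ['0.062', '0.062', '0.028', '0.032', '0.030', '0.027', '0.024', '0.024', '0.062', '0.052']
220 ['0.054', '0.052', '0.019', '0.019', '0.023', '0.025', '0.021', '0.023', '0.049', '0.054']
```

View pics/crop1.png

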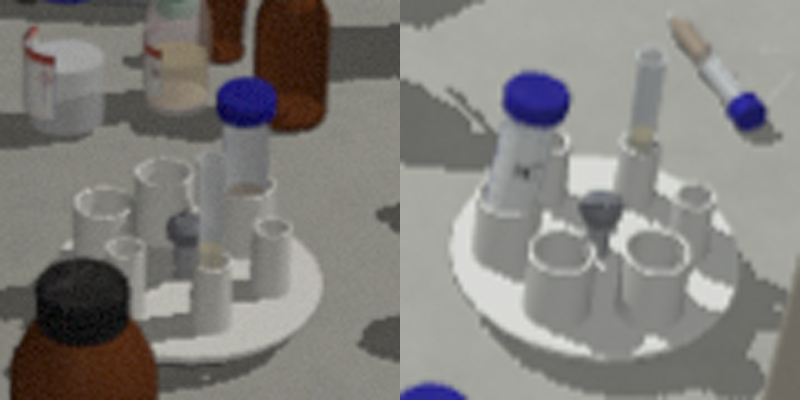

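```bash
python3 - <<'E'
from h import *
S=load('scene');D=load('side')
print('tube top',ray(S,376.3,182,.128).round(4),ray(D,313.5,271.3,.128).round(4))
print('knob',ray(S,365,216,.061).round(4),ray(D,305,293.5,.061).round(4))
P=cloud(S);C=cloud(D)
# tube points from both clouds
for c,Q in((S,P),(D,C)):
    m=(abs(Q[...,0]-.466)<.025)&(abs(Q[...,1]+.311)<.025)&(Q[...,2]>.075)&(Q[...,2]<.135); q=Q[m]
    print(len(q),q.mean(0).round(4),q.min(0).round(3),q.max(0).round(3))
# heater caps: points at z .13-.14
m=(P[...,2]>.128)&(P[...,2]<.145)&(P[...,1]>.1)&(P[...,0]<.7)&(P[...,0]>.3)
n,l,st,ce=cv2.connectedComponentsWithStats(m.astype(np.uint8))
for i in range(1,n):
    if st[i,4]>20: q=P[l==i]; print('cap',ce[i],(q.min(0)+q.max(0))/2,q.max(0)-q.min(0),ray(S,*ce[i],.136).round(4))
# sleeve dark mask
f=S['frame'].max(2); k=((f<60)).astype(np.uint8);k[:325]=0;k[356:]=0;k[:,:180]=0;k[:,220:]=0
n,l,st,ce=cv2.connectedComponentsWithStats(k)
print(st,ce)
for i in range(1,n): print('dark',ray(S,*ce[i],.102).round(4))
# all columns z>.1 top view list
for nm,Q in(('scene',P),('side',C)):
  for lo,hi in((.122,.134),(.11,.119),(.095,.107)):
    m=(Q[...,2]>lo)&(Q[...,2]<hi)&(abs(Q[...,1]+.05)<.15)&(Q[...,0]>.3)&(Q[...,0]<.65)
    n,l,st,ce=cv2.connectedComponentsWithStats(m.astype(np.uint8))
    for i in range(1,n):
      if st[i,4]>25: print(nm,lo,Q[l==i].mean(0).round(3),st[i])
f=S['frame'][310:400,160:280,::-1]
cv2.imwrite('pics/crop2.png',cv2.resize(f,(800,600),interpolation=cv2.INTER_CUBIC))
E
```

```text
tube top [ 0.468  -0.3116  0.128 ] [ 0.466  -0.3123  0.128 ]
knob [ 0.4566 -0.2613  0.061 ] [ 0.4549 -0.2794  0.061 ]
129 [ 0.466  -0.3082  0.1047] [ 0.459 -0.32   0.076] [ 0.475 -0.301  0.13 ]
249 [ 0.4651 -0.3177  0.1035] [ 0.458 -0.325  0.075] [ 0.473 -0.304  0.129]
cap [233.48852459 335.70491803] [0.41051601 0.20588307 0.13407401] [0.03614025 0.03433325 0.01188749] [0.4088 0.2075 0.136 ]
cap [207.39814815 348.17592593] [0.42630563 0.25232117 0.13391183] [0.03572175 0.03458345 0.01138535] [0.4242 0.2536 0.136 ]
[[     0      0    640    480 306989]
 [   189    330     20     18    211]] [[319.58401441 239.43270606]
 [197.26540284 337.40758294]]
dark [0.4743 0.2392 0.102 ]
scene 0.122 [ 0.396 -0.034  0.127] [317 257  19  15 225]
scene 0.11 [ 0.551 -0.031  0.115] [262 228  15  12 141]
scene 0.11 [ 0.388 -0.026  0.115] [318 268  18   8  51]
scene 0.095 [ 0.545 -0.025  0.1  ] [260 236  19  10  82]
scene 0.095 [ 0.474 -0.008  0.1  ] [281 255  16  13 154]
scene 0.095 [ 0.39  -0.025  0.104] [318 272  17   7  31]
side 0.122 [ 0.396 -0.043  0.126] [262 209  17   9 115]
side 0.11 [ 0.551 -0.039  0.113] [331 213  15   8  84]
side 0.11 [ 0.396 -0.053  0.115] [262 216  17   7  63]
side 0.095 [ 0.474 -0.016  0.099] [297 215  14   8  82]
side 0.095 [ 0.55  -0.046  0.1  ] [330 218  16   9  79]
side 0.095 [ 0.396 -0.052  0.103] [262 221  16   6  39]
```

View pics/crop2.png

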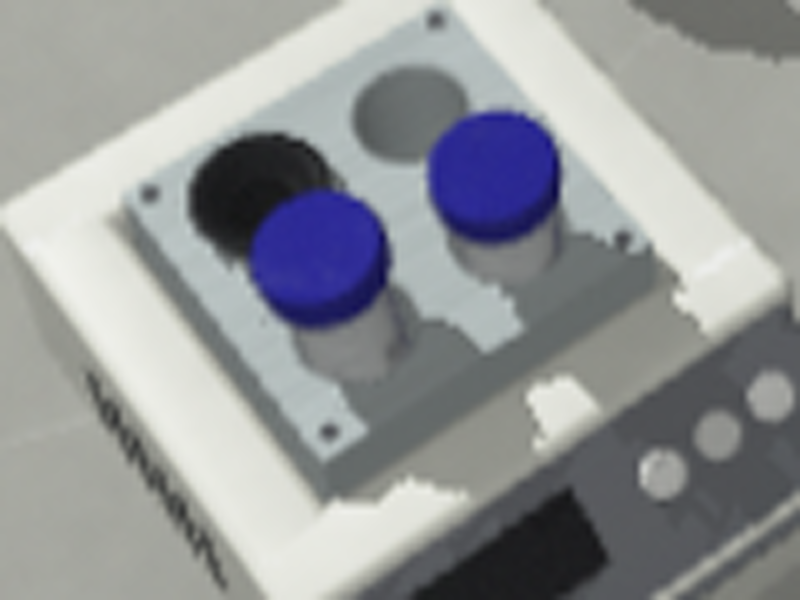

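```bash
python3 - <<'E'
from h import *
for nm in('scene','side'):
  Q=cloud(load(nm)); D=load(nm)['depth']
  m=(D>0)&(Q[...,2]>.14)&(Q[...,2]<.5)&(Q[...,0]>.15)&(Q[...,0]<.8)&(abs(Q[...,1]+.05)<.6)
  n,l,st,ce=cv2.connectedComponentsWithStats(m.astype(np.uint8))
  for i in range(1,n):
    if st[i,4]>25: q=Q[l==i];print(nm,np.percentile(q,3,axis=0).round(3),np.percentile(q,97,axis=0).round(3),st[i])
E
python3 -m creep '[[[0,-1,0,2.3,0,0,0],[0,-2,0,4.4,0,0,0],[0,-2,0,4.4,0,0,0],[0,-2,0,4.4,0,0,0],[0,-2,0,4.4,0,0,0],[0,0,-1,0,0,0,0],[0,0,0,0,0,0,0],[0,0,0,0,0,0,0]]]' 15
```

```text
scene [ 0.692 -0.253  0.47 ] [0.774 0.302 0.491] [    0     0   319   142 11102]
scene [ 0.154 -0.608  0.231] [ 0.243 -0.469  0.374] [ 539   85   44   77 1909]
scene [ 0.69  -0.309  0.141] [ 0.735 -0.268  0.188] [285 120  16  28 216]
scene [0.715 0.041 0.143] [0.796 0.127 0.192] [ 128  174   63   53 2070]
scene [0.151 0.087 0.305] [0.181 0.116 0.496] [ 386  200   62  132 3373]
side [ 0.692 -0.639  0.468] [0.794 0.42  0.489] [ 362   15  278  125 9408]
side [ 0.152 -0.05   0.269] [ 0.211 -0.007  0.492] [ 136   33   44  119 3865]
side [ 0.163 -0.647  0.256] [ 0.248 -0.535  0.495] [   45    90   113   252 13515]
side [0.715 0.03  0.142] [0.796 0.111 0.189] [ 393  161   45   33 1201]
side [ 0.689 -0.326  0.141] [ 0.751 -0.278  0.188] [431 234  46  28 431]
side [ 0.371 -0.486  0.141] [ 0.409 -0.449  0.153] [261 303  28  21 492]
t: 0.95
tool_pos: [0.358, -0.4108, 0.2357]
orientation: [-1.345, 0.967, -0.957]
force: [0.1, -0.3, -0.1]
opening: 0.0932
```

```bash
python3 -m creep '[[[0,-1,0,2.3,0,0,0],[0,-2,0,4.4,0,0,0],[0,-1.7,0.5,4.3,0,0,0],[0,-1,1.5,2.4,0,0,0],[0,0,2,0,0,0,0],[0,0,1.5,0,0,0,0],[0,0,0,0,0,0,0],[0,0,0,0,0,0,0]]]'
python3 - <<'E'
from h import *
from scipy.spatial.transform import Rotation as R
c=cam('wrist','w1.png'); s=readout.read_state(); print(s['tool_pos'],s['q']);print(R.from_rotvec(s['orientation']).as_matrix().round(4))
print('tube proj',proj(c,[.4665,-.3125,.128]),'tcp',proj(c,s['tool_pos']))
E
```

```text
t: 1.75
tool_pos: [0.4624, -0.3215, 0.1769]
orientation: [-1.341, 0.982, -0.971]
force: [0.5, 0.1, 0.5]
opening: 0.0933
[ 0.46225666 -0.32149638  0.17687689] [-6.98414715e-01  6.80756014e-02  1.65162860e+00 -5.20880577e-04
  1.42869894e+00  5.60700299e-01]
[[ 0.3067 -0.0055  0.9518]
 [-0.9518  0.004   0.3067]
 [-0.0055 -1.     -0.0041]]
tube proj [297.27914044 262.94196619] tcp [310.31536211 313.11607364]
```

View pics/w1.png

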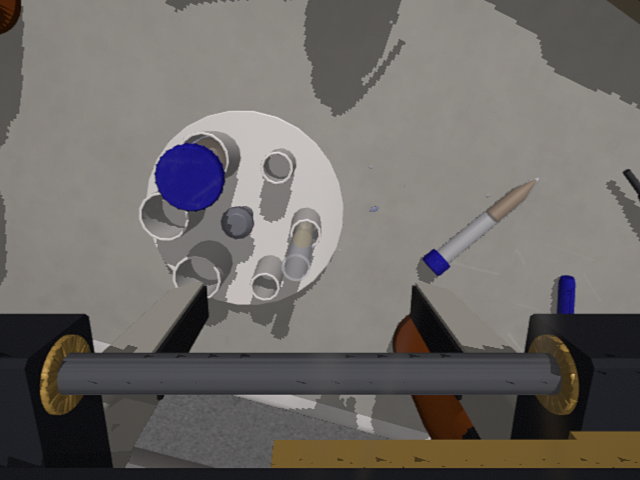

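```bash
python3 - <<'E'
from h import *
from scipy.spatial.transform import Rotation as R
c=load('wrist'); s=readout.read_state(); M=R.from_rotvec(s['orientation']).as_matrix()
for X in ([296,266.5,.128],): 
    p=ray(c,*X); print(p, 'tool d cm',(M.T@(p-s['tool_pos'])*100).round(2))
print('knob',ray(c,237,221,.061),'cup',ray(c,306,228,.064))
print('capscene .4665 d',(M.T@(np.array([.4665,-.3125,.128])-s['tool_pos'])*100).round(2))
E
```

```text
[ 0.46432177 -0.31244344  0.128     ] tool d cm [-0.77  4.89  0.49]
knob [ 0.46155856 -0.26687485  0.061     ] cup [ 0.4723847  -0.31477058  0.064     ]
capscene .4665 d [-0.7   4.89  0.7 ]
```

```bash
python3 -m creep '[[[0,-0.75,0,0.6,0.23,0,-0.32],[0,0,0,0,0,0,0],[0,0,1.5,0,0,0,0],[0,0,1.5,0,0,0,0],[0,0,1,0,0,0,0],[0,0,0.5,0,0,0,0],[0,0,0,0,0,0,0],[0,0,0,0,0,0,0]]]'
python3 - <<'E'
from h import *
from scipy.spatial.transform import Rotation as R
c=cam('wrist','w2.png'); s=readout.read_state(); M=R.from_rotvec(s['orientation']).as_matrix();print(s['tool_pos']);print(M.round(4))
for x,y in((.4655,-.3125),): print((M.T@(np.array([x,y,.098])-s['tool_pos'])*100).round(2),proj(c,[x,y,.128]))
E
```

```text
t: 2.6
tool_pos: [0.4656, -0.3135, 0.1295]
orientation: [-1.34, 0.976, -0.981]
force: [0.5, -0.0, 0.5]
opening: 0.0933
[ 0.46555896 -0.31345541  0.12953444]
[[ 0.3046  0.0021  0.9525]
 [-0.9525 -0.002   0.3046]
 [ 0.0025 -1.      0.0014]]
[-0.1   3.15  0.02] [308.19798439 310.91746273]
```

View pics/w2.png

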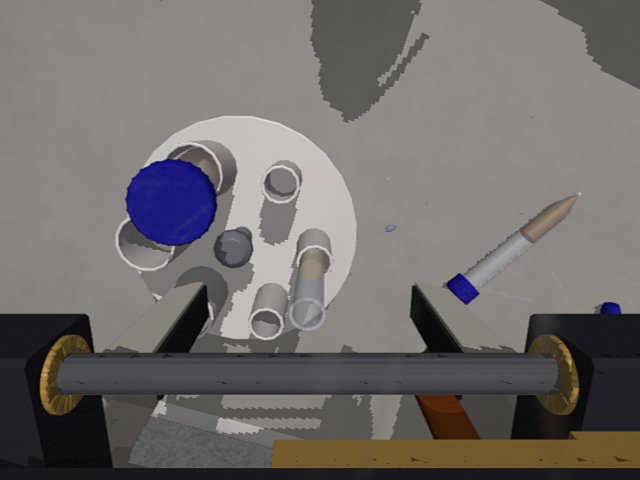

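```bash
python3 -m creep '[[[0,-0.08,1.2,0,-0.1,0,0.13],[0,0,1.2,-0.05,0,0,0],[0,0,0.6,0,0,0,0],[0,0,0,0,0,0,0],[0.5,0,0,0,0,0,0],[0.5,0,0,0,0,0,0],[0.7,0,0,0,0,0,0],[0.7,0,0,0,0,0,0]]]' 10
python3 - <<'E'
from h import *
from scipy.spatial.transform import Rotation as R
c=cam('wrist','w3.png'); s=readout.read_state(); M=R.from_rotvec(s['orientation']).as_matrix();print(s['tool_pos'],s['opening']);print(M.round(4))
E
```

```text
t: 3.45
tool_pos: [0.4655, -0.3134, 0.0981]
orientation: [-1.34, 0.977, -0.98]
force: [-0.7, 0.0, 0.5]
opening: 0.0655
[ 0.46556128 -0.31347082  0.09813652] 0.0619335195679165
[[ 3.045e-01  1.300e-03  9.525e-01]
 [-9.525e-01 -1.600e-03  3.045e-01]
 [ 1.900e-03 -1.000e+00  8.000e-04]]
```

View pics/w3.png

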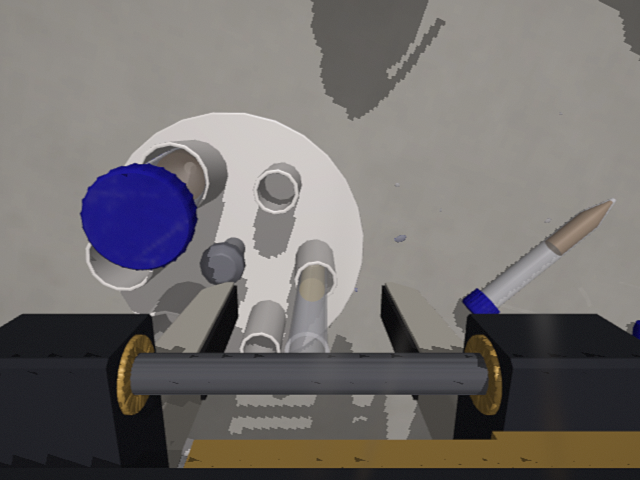

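```bash
python3 -m creep '[[[0.7,-0.15,0,0,0,0,0],[0.7,0,0,0,0,0,0],[0.7,0,0,0,0,0,0],[0.7,0,0,0,0,0,0],[0.7,0,0,0,0,0,0],[0.7,0,0,0,0,0,0],[0.7,0,0,0,0,0,0],[0.7,0,0,0,0,0,0]]]' 10
python3 - <<'E'
from h import *
c=cam('wrist','w4.png'); s=readout.read_state(); print(s['tool_pos'],s['opening'])
f=c['frame'][300:360,220:400,::-1];cv2.imwrite('pics/w4c.png',cv2.resize(c['frame'][220:370,200:420,::-1],(800,545),interpolation=cv2.INTER_CUBIC))
E
```

```text
t: 4.3
tool_pos: [0.4654, -0.3122, 0.0988]
orientation: [-1.34, 0.976, -0.981]
force: [-0.0, 0.4, -0.3]
opening: 0.028
[ 0.46538646 -0.31215798  0.09879561] 0.028041543352611584
```

View pics/w4c.png

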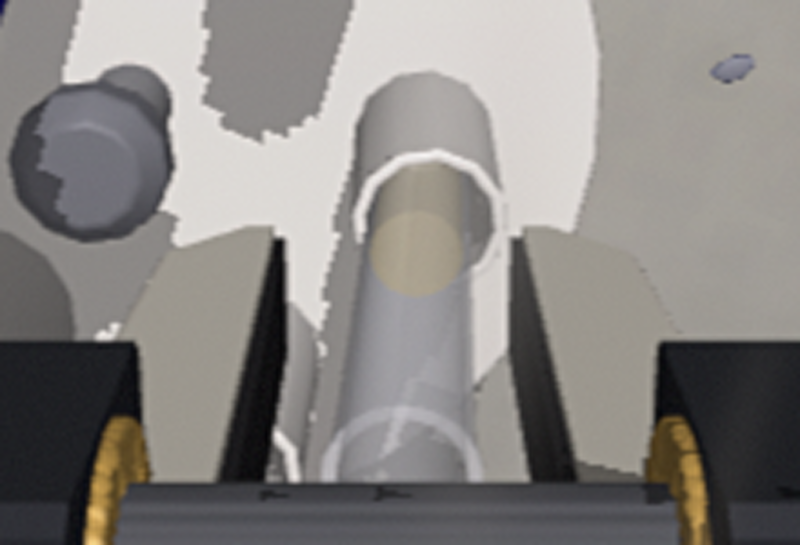

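```bash
python3 - <<'E'
from h import *
c=load('wrist'); s=readout.read_state(); p=s['tool_pos']
for z in(.064,.088,.107,.128):
    q=proj(c,[p[0],p[1],z]);print(z,q,'crop',(q-[200,220])*3.636)
print(c['intrinsics'],c['R'],-c['R'].T@c['t']-p)
E
```

```text
0.064 [309.99295399 284.00830726] crop [399.93438069 232.73420521]
0.088 [310.25705941 302.75963008] crop [400.89466801 300.91401496]
0.107 [310.52022741 321.44439674] crop [401.85154687 368.85182656]
0.128 [310.89120904 347.78386418] crop [403.20043605 464.62213015]
[[390.35052936   0.         308.97790022]
 [  0.         390.35052936 243.40721848]
 [  0.           0.           1.        ]] [[ 0.30327213 -0.95290062  0.00253295]
 [-0.92091022 -0.29240572  0.25772709]
 [-0.24484766 -0.08049407 -0.96621443]] [0.06870404 0.02292239 0.15511665]
```

```bash
python3 - <<'E'
from h import *
from scipy.spatial.transform import Rotation as R
c=load('wrist'); s=readout.read_state(); p=s['tool_pos'];M=R.from_rotvec(s['orientation']).as_matrix()
for n,u,v,z in(('cup',430,212,.064),('cupbase',425,112,.03),('top',402,450,.128),('content',417,252,.064),('knob',88,165,.061)):
    q=ray(c,200+u/3.636,220+v/3.636,z);print(n,q.round(4),(M.T@(q-p)*1000).round(1))
# tilt from initial clouds
for nm in('scene','side'):
  Q=cloud(load(nm))
  for lo in(.07,.085,.1,.115):
    m=(abs(Q[...,0]-.466)<.025)&(abs(Q[...,1]+.311)<.025)&(Q[...,2]>lo)&(Q[...,2]<lo+.015); print(nm,lo,m.sum(),Q[m].mean(0).round(4))
# side cup rims: tray outline in wrist image w1..
E
```

```text
cup [ 0.4697 -0.3153  0.064 ] [ 4.2 34.8  3.1]
cupbase [ 0.4744 -0.3138  0.03  ] [ 4.1 68.8  8. ]
top [ 0.4669 -0.3116  0.128 ] [ -0.  -29.2   1.6]
content [ 0.4633 -0.3154  0.064 ] [ 2.3 34.8 -3. ]
knob [ 0.4606 -0.267   0.061 ] [-44.6  37.7   9.2]
scene 0.07 27 [ 0.4652 -0.3072  0.0775]
scene 0.085 32 [ 0.4656 -0.3066  0.0927]
scene 0.1 28 [ 0.4641 -0.3069  0.1077]
scene 0.115 48 [ 0.4676 -0.3103  0.1221]
side 0.07 63 [ 0.4655 -0.3195  0.0774]
side 0.085 66 [ 0.4655 -0.3191  0.0925]
side 0.1 67 [ 0.4648 -0.3184  0.1077]
side 0.115 75 [ 0.4651 -0.315   0.1221]
```

```bash
python3 - <<'E'
from h import *
S=load('scene');D=load('side');W=load('wrist')
print('cup scene',ray(S,373.6,202.6,.064).round(4),'side',ray(D,313.6,302.4,.064).round(4))
# tray outline centre: white tray disc z~.022..; use points z .018-.026 extents
for n,c in(('scene',S),('side',D),('wrist',W)):
  Q=cloud(c); m=(Q[...,2]>.015)&(Q[...,2]<.03)&(np.hypot(Q[...,0]-.46,Q[...,1]+.265)<.1)&(c['depth']>0)
  h=cv2.convexHull(np.float32(Q[m][:,:2])); print(n,m.sum(),cv2.minEnclosingCircle(h), Q[m].min(0),Q[m].max(0))
  # cup rim points near tube
  m=(Q[...,2]>.058)&(Q[...,2]<.068)&(np.hypot(Q[...,0]-.468,Q[...,1]+.315)<.022)
  if m.sum(): print('  rim',m.sum(),Q[m].min(0).round(4),Q[m].max(0).round(4))
E
```

```text
cup scene [ 0.4673 -0.3117  0.064 ] side [ 0.4675 -0.3158  0.064 ]
scene 1195 ((0.4602340757846832, -0.2646583914756775), 0.08289308845996857) [ 0.37909843 -0.34478942  0.01501627] [ 0.5385074  -0.18451952  0.02986314]
  rim 37 [ 0.4548 -0.3236  0.0584] [ 0.4796 -0.3015  0.0675]
side 1293 ((0.4595682919025421, -0.2685164213180542), 0.08203648775815964) [ 0.38121107 -0.35045028  0.01508875] [ 0.5371705  -0.18728957  0.02991375]
  rim 72 [ 0.4567 -0.3313  0.0584] [ 0.4775 -0.3122  0.0679]
wrist 23787 ((0.45870640873908997, -0.2661343812942505), 0.08015173673629761) [ 0.39683212 -0.34566814  0.01916075] [ 0.53850734 -0.19251905  0.02999079]
  rim 642 [ 0.4609 -0.326   0.058 ] [ 0.4792 -0.3042  0.068 ]
```

```bash
python3 -m creep '[[[0.7,0.3,0,0.25,0,0,0],[0.7,0,0,0,0,0,0],[0.8,0,0,0,0,0,0],[0.85,0,0,0,0,0,0],[1,0,0,0,0,0,0],[1,0,0,0,0,0,0],[1,0,0,0,0,0,0],[1,0,0,0,0,0,0]]]' 8
python3 - <<'E'
from h import *
c=cam('wrist','w5.png'); s=readout.read_state(); print(s['tool_pos'],s['opening'],s['force'],s['wrist_torque'])
cv2.imwrite('pics/w5c.png',cv2.resize(c['frame'][220:370,200:420,::-1],(800,545),interpolation=cv2.INTER_CUBIC))
E
```

```text
t: 5.15
tool_pos: [0.469, -0.3145, 0.0987]
orientation: [-1.34, 0.976, -0.981]
force: [-0.5, -0.6, 1.4]
opening: 0.0156
[ 0.46900163 -0.31448277  0.09873124] 0.015451551379524848 [-0.69954994 -0.73676419 -0.17614646] [-0.04089856 -0.05457213  0.02076404]
```

View pics/w5c.png

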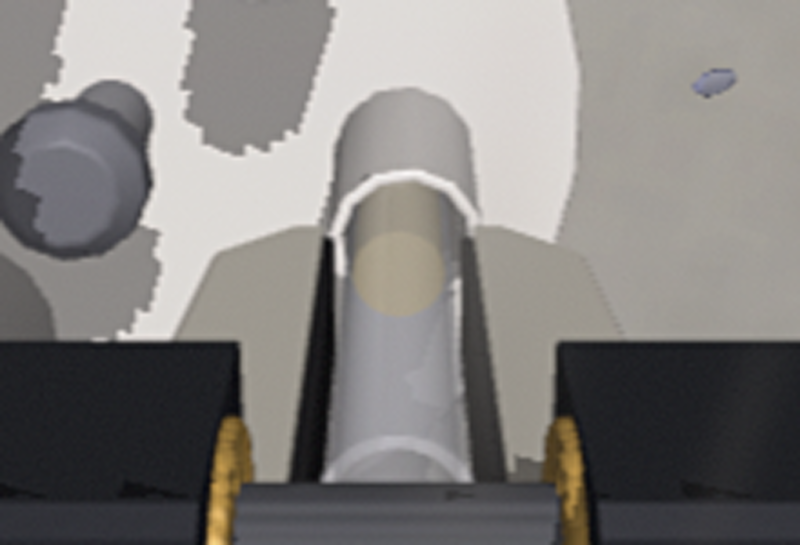

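```bash
python3 -m creep '[[[1,0,-0.5,0,0,0,0],[1,0,-1.2,0,0,0,0],[1,0,-2,0,0,0,0],[1,0,-2.5,0,0,0,0],[1,0,-3,0,0,0,0],[1,0,-3,0,0,0,0],[1,0,-2,0,0,0,0],[1,0,-0.8,0,0,0,0]]]' 10
python3 - <<'E'
from h import *
from scipy.spatial.transform import Rotation as R
c=cam('side','s6.png'); s=readout.read_state(); M=R.from_rotvec(s['orientation']).as_matrix();print(s['tool_pos'],s['opening'],s['q']);print(M.round(4))
T=np.array([.472,.2375,.30]);print((M.T@(T-s['tool_pos'])*100).round(2))
E
```

```text
t: 6.0
tool_pos: [0.4678, -0.3138, 0.2589]
orientation: [-1.341, 0.976, -0.981]
force: [0.0, -0.7, 0.2]
opening: 0.0158
[ 0.46810755 -0.31413452  0.25984359] 0.015886539378661316 [-6.81269454e-01  1.66260708e-02  1.55282087e+00 -1.11035639e-03
  1.56715136e+00  5.80263208e-01]
[[ 0.3044  0.0032  0.9526]
 [-0.9525 -0.004   0.3044]
 [ 0.0048 -1.      0.0018]]
[-52.41  -4.24  17.17]
```

View pics/s6.png

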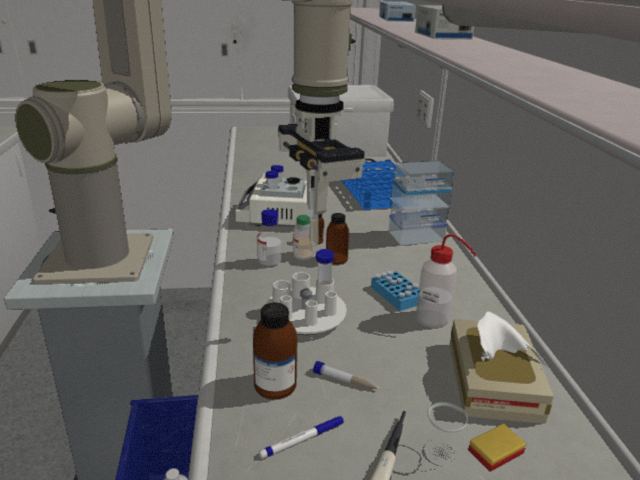

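```bash
python3 -m creep '[[[1,-1,0,0.3,0,0,0],[1,-2.5,0,0.8,0,0,0],[1,-4,0,1.3,0,0,0],[1,-4.5,0,1.5,0,0,0],[1,-4.5,0,1.5,0,0,0],[1,-4.5,0,1.5,0,0,0],[1,-4.5,0,1.5,0,0,0],[1,-4.5,0,1.5,0,0,0]]]' 
python3 -m creep '[[[1,-4.5,0,1.5,0,0,0],[1,-4.5,0,1.5,0,0,0],[1,-3.5,0,1.1,0,0,0],[1,-2.5,0,0.8,0,0,0],[1,-1.5,0,0.4,0,0,0],[1,0,0,0,0,0,0],[1,0,0,0,0,0,0],[1,0,0,0,0,0,0]]]' 
python3 - <<'E'
from h import *
from scipy.spatial.transform import Rotation as R
c=cam('wrist','w7.png'); s=readout.read_state(); M=R.from_rotvec(s['orientation']).as_matrix();print(s['tool_pos'],s['opening'],s['q']);print(M.round(4))
T=np.array([.472,.2375,.19]);print((M.T@(T-s['tool_pos'])*100).round(2), proj(c,[.472,.2375,.102]))
E
```

```text
t: 6.85
tool_pos: [0.465, 0.0126, 0.2479]
orientation: [-1.342, 0.994, -0.979]
force: [1.0, 0.8, 0.7]
opening: 0.0155
t: 7.65
tool_pos: [0.4546, 0.2005, 0.2357]
orientation: [-1.359, 1.0, -0.961]
force: [-0.3, -1.0, -0.5]
opening: 0.0157
[0.45460906 0.20027807 0.23564428] 0.015530880922442597 [ 0.3058522  -0.12610652  1.73444672  0.00790807  1.56179928  1.56695802]
[[ 0.3045 -0.0296  0.9521]
 [-0.9525 -0.0011  0.3046]
 [-0.008  -0.9996 -0.0285]]
[-2.98  4.51  2.92] [270.83107972 196.08632428]
```

View pics/w7.png

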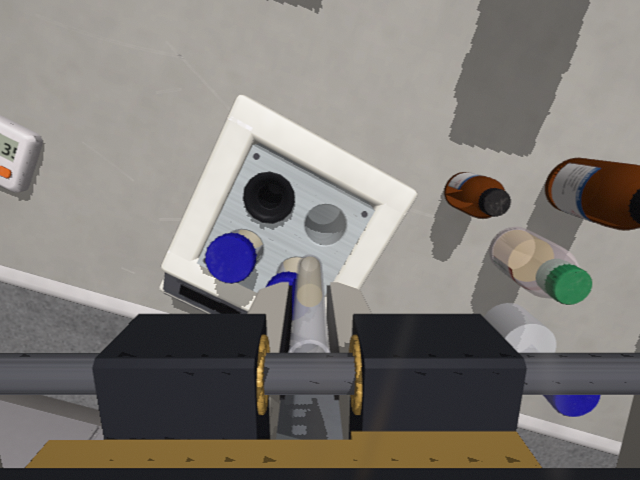

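```bash
python3 - <<'E'
from h import *
c=load('wrist')
f=c['frame'].max(2).astype(np.uint8); k=(f<75).astype(np.uint8);k[:160]=0;k[235:]=0;k[:,:235]=0;k[:,305:]=0
n,l,st,ce=cv2.connectedComponentsWithStats(k)
for i in range(1,n):
    if st[i,4]>300:
        e=cv2.fitEllipse(max(cv2.findContours((l==i).astype(np.uint8),0,1)[0],key=len)); print(st[i],ce[i],e,ray(c,*e[0],.102))
E
python3 -m creep '[[[1,-0.7,-0.1,0.7,1,0,-0.3],[1,-1.1,-0.1,1.0,0.63,0,-0.16],[1,-1,0,0.9,0,0,0],[1,-0.2,0,0.2,0,0,0],[1,0,0,0,0,0,0],[1,0,0,0,0,0,0],[1,0,0,0,0,0,0],[1,0,0,0,0,0,0]]]' 
python3 - <<'E'
from h import *
from scipy.spatial.transform import Rotation as R
c=cam('wrist','w8.png'); s=readout.read_state(); M=R.from_rotvec(s['orientation']).as_matrix();print(s['tool_pos'],s['opening']);print(M.round(4))
T=np.array([.472,.2375,.19]);print((M.T@(T-s['tool_pos'])*100).round(2), proj(c,[.472,.2375,.102]))
S=cam('side','s8.png');Z=cam('scene','z8.png')
a=cv2.resize(c['frame'][130:380,200:450,::-1],(400,400),interpolation=2)
b=cv2.resize(S['frame'][140:240,225:325,::-1],(400,400),interpolation=2)
cv2.imwrite('pics/m8.png',np.hstack([a,b]))
E
```

```text
[ 243  172   52   52 2056] [268.52918288 197.41828794] ((268.5317077636719, 197.41482543945312), (49.42374038696289, 51.143882751464844), 139.87356567382812) [0.470527   0.23884916 0.102     ]
t: 8.5
tool_pos: [0.4748, 0.2388, 0.2378]
orientation: [-1.336, 0.978, -0.983]
force: [-0.7, 0.2, 0.3]
opening: 0.0158
[0.47482837 0.238753   0.2378134 ] 0.015782058380978417
[[ 3.011e-01  3.400e-03  9.536e-01]
 [-9.536e-01  1.000e-04  3.011e-01]
 [ 9.000e-04 -1.000e+00  3.300e-03]]
[ 0.03  4.78 -0.32] [310.15999659 241.10826802]
```

View pics/m8.png

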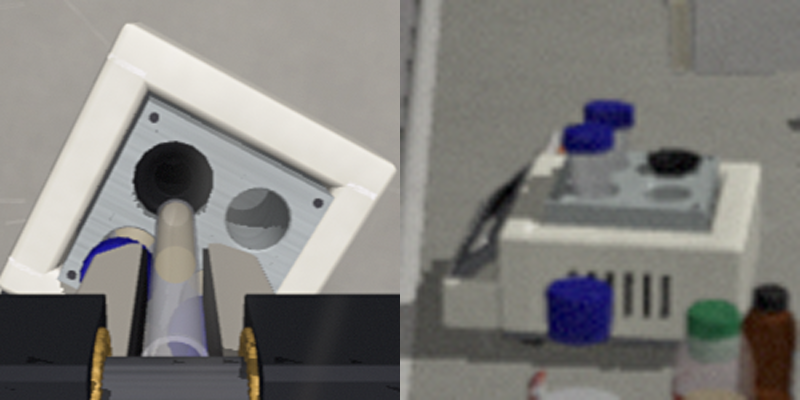

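```bash
cat > m.py <<'E'
from h import *
from scipy.spatial.transform import Rotation as R
def run(take=True):
    s=readout.read_state();p=s['tool_pos'];M=R.from_rotvec(s['orientation']).as_matrix()
    f0=p[2]-.0767; print('tcp',p.round(4),'open',s['opening'].__round__(4),'foot nominal',f0.round(4),'down',M[:,1].round(4))
    for n in('wrist','scene','side'):
        c=cam(n) if take else load(n); Q=cloud(c); o=-c['R'].T@c['t']
        ok=c['depth']>0
        for lo in np.arange(f0-.008,f0+.07,.012):
            m=ok&(np.hypot(Q[...,0]-p[0],Q[...,1]-p[1])<.02)&(Q[...,2]>lo)&(Q[...,2]<lo+.012)
            if m.sum()>5:
                q=Q[m];a=np.median(q,0); v=(a-o)[:2];v/=np.linalg.norm(v); w=[-v[1],v[0]]
                # lateral mid of extents, pushed back half-chord along the view
                t=(q[:,:2]-p[:2])@w; print(n,lo.round(3),m.sum(),'lat off mm',(1e3*(np.percentile(t,3)+np.percentile(t,97))/2).round(1),'width',(1e3*np.ptp(np.percentile(t,[3,97]))).round(1),'depth off',(1e3*np.median((q[:,:2]-p[:2])@v)).round(1),'w',np.round(w,2),'zmin',q[:,2].min().round(4))
        k=(c['frame'].max(2)<70)&(np.hypot(Q[...,0]-.472,Q[...,1]-.2375)<.03)&(Q[...,2]<.115)
        ys,xs=np.nonzero(k)
        if len(xs)>60:
            print(n,'dark',len(xs),xs.min(),xs.max(),ys.min(),ys.max(),'mid',ray(c,(xs.min()+xs.max())/2,(ys.min()+ys.max())/2,.102).round(4))
        m=ok&(Q[...,2]>.0985)&(Q[...,2]<.107)&(np.hypot(Q[...,0]-.472,Q[...,1]-.2375)<.027)
        if m.sum()>20:
            e=Q[m][:,:2]; A=np.c_[2*e,np.ones(len(e))]; x=np.linalg.lstsq(A,(e**2).sum(1),rcond=None)[0]
            print(n,'rim fit',m.sum(),x[:2].round(4),np.sqrt(x[2]+x[:2]@x[:2]).round(4))
if __name__=='__main__':
    import sys; run(len(sys.argv)<2)
E
python3 m.py x
```

```text
tcp [0.4749 0.2388 0.2379] open 0.0159 foot nominal 0.1612 down [ 3.5e-03  2.0e-04 -1.0e+00]
wrist 0.165 113 lat off mm -0.7 width 13.4 depth off -4.9 w [ 0.29 -0.96] zmin 0.1673
wrist 0.177 180 lat off mm -0.6 width 13.7 depth off -4.4 w [ 0.3  -0.95] zmin 0.1772
wrist 0.189 219 lat off mm -0.8 width 13.5 depth off -4.2 w [ 0.3  -0.95] zmin 0.1892
wrist 0.201 254 lat off mm -0.8 width 13.6 depth off -3.7 w [ 0.3  -0.95] zmin 0.2012
wrist 0.213 290 lat off mm -0.8 width 13.7 depth off -3.2 w [ 0.3  -0.95] zmin 0.2132
wrist 0.225 794 lat off mm 0.0 width 31.2 depth off -3.9 w [ 0.31 -0.95] zmin 0.2252
wrist dark 1607 282 331 205 263 mid [0.4765 0.2419 0.102 ]
wrist rim fit 1019 [0.4705 0.2393] 0.0159
scene 0.165 31 lat off mm 0.8 width 13.2 depth off -7.8 w [0.48 0.88] zmin 0.1663
scene 0.177 37 lat off mm 0.1 width 13.5 depth off -8.1 w [0.48 0.88] zmin 0.1772
scene 0.189 41 lat off mm -0.2 width 13.6 depth off -8.1 w [0.48 0.88] zmin 0.1893
scene 0.201 40 lat off mm -0.4 width 13.9 depth off -8.2 w [0.48 0.88] zmin 0.2014
scene 0.213 36 lat off mm -2.1 width 11.5 depth off -9.0 w [0.49 0.87] zmin 0.2135
scene 0.225 62 lat off mm -4.8 width 21.3 depth off -9.6 w [0.49 0.87] zmin 0.2261
scene dark 217 189 208 330 347 mid [0.4709 0.2393 0.102 ]
scene rim fit 163 [0.4711 0.2398] 0.0158
side 0.165 25 lat off mm 3.2 width 13.3 depth off -6.9 w [-1.    0.08] zmin 0.1657
side 0.177 24 lat off mm 3.3 width 13.3 depth off -6.5 w [-1.    0.08] zmin 0.1776
side 0.189 27 lat off mm 3.5 width 13.3 depth off -6.4 w [-1.    0.08] zmin 0.1894
side 0.201 29 lat off mm 3.6 width 13.2 depth off -8.0 w [-1.    0.08] zmin 0.2014
side 0.213 24 lat off mm 2.5 width 15.5 depth off -6.7 w [-1.    0.08] zmin 0.2136
side 0.225 30 lat off mm 1.0 width 24.1 depth off -9.7 w [-1.    0.07] zmin 0.2254
side dark 67 287 299 178 183 mid [0.4673 0.226  0.102 ]
side rim fit 37 [0.469  0.2354] 0.017
```

```bash
python3 -m creep '[[[1,-0.13,0,-0.15,-1.3,0,0],[1,0,0,0,0,0,0],[1,0,1,0,0,0,0],[1,0,1.2,0,0,0,0],[1,0,0.8,0,0,0,0],[1,0,0.4,0,0,0,0],[1,0,0,0,0,0,0],[1,0,0,0,0,0,0]]]' 
sed -i 's/m.sum()>5:/m.sum()>2:/' m.py; python3 m.py
```

```text
t: 9.45
tool_pos: [0.4712, 0.2387, 0.1992]
orientation: [-1.359, 0.995, -0.973]
force: [0.1, 0.9, -0.2]
opening: 0.016
tcp [0.4712 0.2387 0.1992] open 0.016 foot nominal 0.1225 down [-0.0224 -0.0082 -0.9997]
wrist 0.127 116 lat off mm -0.7 width 13.8 depth off -3.3 w [ 0.3  -0.95] zmin 0.1294
wrist 0.139 181 lat off mm -0.7 width 13.6 depth off -3.2 w [ 0.3  -0.95] zmin 0.1386
wrist 0.151 214 lat off mm -0.8 width 13.5 depth off -2.8 w [ 0.3  -0.95] zmin 0.1506
wrist 0.163 254 lat off mm -0.8 width 13.7 depth off -2.9 w [ 0.3  -0.95] zmin 0.1626
wrist 0.175 306 lat off mm -0.7 width 13.6 depth off -2.7 w [ 0.3  -0.95] zmin 0.1746
wrist 0.187 788 lat off mm -0.2 width 31.3 depth off -3.7 w [ 0.3  -0.95] zmin 0.1866
wrist dark 1937 277 336 204 271 mid [0.477  0.2428 0.102 ]
wrist rim fit 1297 [0.4704 0.2392] 0.016
scene 0.127 28 lat off mm -1.3 width 13.4 depth off -8.4 w [0.49 0.87] zmin 0.1268
scene 0.139 36 lat off mm -1.0 width 13.8 depth off -9.2 w [0.49 0.87] zmin 0.1387
scene 0.151 38 lat off mm -1.1 width 13.6 depth off -8.9 w [0.49 0.87] zmin 0.1506
scene 0.163 35 lat off mm -
[... 294 characters left out ...]
130 [0.4706 0.2402] 0.0158
side 0.115 4 lat off mm 1.8 width 7.6 depth off -2.3 w [-1.    0.07] zmin 0.1223
side 0.127 24 lat off mm 4.6 width 13.4 depth off -7.5 w [-1.    0.07] zmin 0.1271
side 0.139 26 lat off mm 4.7 width 13.4 depth off -6.1 w [-1.    0.07] zmin 0.1394
side 0.151 24 lat off mm 4.8 width 13.3 depth off -8.5 w [-1.    0.07] zmin 0.1507
side 0.163 27 lat off mm 4.9 width 13.3 depth off -7.2 w [-1.    0.07] zmin 0.163
side 0.175 27 lat off mm 5.0 width 13.2 depth off -7.8 w [-1.    0.07] zmin 0.1751
side 0.187 33 lat off mm 1.2 width 26.6 depth off -11.4 w [-1.    0.07] zmin 0.1884
side dark 68 287 299 178 183 mid [0.4673 0.226  0.102 ]
side rim fit 44 [0.4682 0.2358] 0.0169
```

```bash
python3 -m creep '[[[1,-0.02,0,0.26,0,0,0],[1,0,0,0,0,0,0],[1,0,0.5,0,0,0,0],[1,0,0.5,0,0,0,0],[1,0,0.1,0,0,0,0],[1,0,0,0,0,0,0],[1,0,0,0,0,0,0],[1,0,0,0,0,0,0]]]' 
python3 m.py
```

```text
t: 10.4
tool_pos: [0.4745, 0.24, 0.1887]
orientation: [-1.356, 0.994, -0.974]
force: [-0.0, -0.2, 0.0]
opening: 0.0158
tcp [0.4745 0.24   0.1887] open 0.0158 foot nominal 0.112 down [-0.0199 -0.0072 -0.9998]
wrist 0.116 117 lat off mm -0.6 width 13.6 depth off -3.3 w [ 0.3  -0.95] zmin 0.1189
wrist 0.128 177 lat off mm -0.7 width 13.6 depth off -3.3 w [ 0.3  -0.95] zmin 0.128
wrist 0.14 212 lat off mm -0.8 width 13.5 depth off -3.1 w [ 0.3  -0.95] zmin 0.14
wrist 0.152 251 lat off mm -0.7 width 13.7 depth off -2.9 w [ 0.3  -0.95] zmin 0.1521
wrist 0.164 305 lat off mm -0.8 width 13.7 depth off -2.8 w [ 0.3  -0.95] zmin 0.164
wrist 0.176 800 lat off mm -0.3 width 31.1 depth off -3.7 w [ 0.3  -0.95] zmin 0.1761
wrist dark 1792 280 338 212 282 mid [0.4778 0.2416 0.102 ]
wrist rim fit 1340 [0.4704 0.2392] 0.0161
scene 0.104 7 lat off mm -0.8 width 30.4 depth off 2.8 w [0.48 0.88] zmin 0.1041
scene 0.116 25 lat off mm -1.2 width 13.4 depth off -8.5 w [0.48 0.88] zmin 0.1164
scene 0.128 38 lat off mm -0.8 width 13.9 depth off -8.5 w [0.48 0.88] zmin 0.1286
scene 0.14 35 lat off mm -0.9 wid
[... 366 characters left out ...]
t 122 [0.4714 0.2397] 0.0161
side 0.104 3 lat off mm 6.2 width 5.1 depth off -3.3 w [-1.    0.07] zmin 0.1135
side 0.116 21 lat off mm 3.6 width 10.8 depth off -8.6 w [-1.    0.08] zmin 0.1165
side 0.128 20 lat off mm 3.7 width 10.8 depth off -7.8 w [-1.    0.08] zmin 0.128
side 0.14 22 lat off mm 3.8 width 10.7 depth off -9.7 w [-1.    0.08] zmin 0.1403
side 0.152 21 lat off mm 3.9 width 10.7 depth off -8.2 w [-1.    0.08] zmin 0.1526
side 0.164 23 lat off mm 4.1 width 10.7 depth off -7.2 w [-1.    0.07] zmin 0.1641
side 0.176 25 lat off mm 1.6 width 26.5 depth off -9.3 w [-1.    0.07] zmin 0.1771
side dark 68 287 299 177 183 mid [0.4676 0.2298 0.102 ]
side rim fit 42 [0.4688 0.2357] 0.0168
```

```bash
python3 -m creep '[[[1,0,0,-0.04,-0.4,0,0],[1,0,0,0,0,0,0],[1,0,0,0,0,0,0],[1,0,0,0,0,0,0],[1,0,0,0,0,0,0],[1,0,0,0,0,0,0],[1,0,0,0,0,0,0],[1,0,0,0,0,0,0]]]' 
python3 m.py; python3 - <<'E'
from h import *
# other objects: compare tops before/after
for nm in('scene','side'):
  Q=cloud(load(nm))
  for lo,hi in((.122,.134),(.11,.119),(.095,.107)):
    m=(Q[...,2]>lo)&(Q[...,2]<hi)&(abs(Q[...,1]+.05)<.15)&(Q[...,0]>.3)&(Q[...,0]<.65)
    n,l,st,ce=cv2.connectedComponentsWithStats(m.astype(np.uint8))
    for i in range(1,n):
      if st[i,4]>45: print(nm,lo,Q[l==i].mean(0).round(3),st[i])
s=readout.read_state();print(abs(s['dq']).max(),s['force'])
E
```

```text
t: 11.35
tool_pos: [0.4744, 0.24, 0.1892]
orientation: [-1.362, 0.998, -0.972]
force: [-0.4, 0.1, -0.0]
opening: 0.0158
tcp [0.4744 0.24   0.1892] open 0.0158 foot nominal 0.1125 down [-0.0263 -0.0092 -0.9996]
wrist 0.117 116 lat off mm -0.7 width 13.3 depth off -2.8 w [ 0.3  -0.95] zmin 0.1191
wrist 0.129 181 lat off mm -0.6 width 13.7 depth off -2.8 w [ 0.3  -0.95] zmin 0.1285
wrist 0.141 210 lat off mm -0.8 width 13.5 depth off -2.7 w [ 0.3  -0.95] zmin 0.1405
wrist 0.153 251 lat off mm -0.8 width 13.8 depth off -2.7 w [ 0.3  -0.95] zmin 0.1525
wrist 0.165 305 lat off mm -0.8 width 13.7 depth off -2.5 w [ 0.3  -0.95] zmin 0.1646
wrist 0.177 794 lat off mm -0.1 width 31.4 depth off -3.8 w [ 0.31 -0.95] zmin 0.1765
wrist dark 1836 277 338 211 281 mid [0.4773 0.2425 0.102 ]
wrist rim fit 1350 [0.4704 0.2392] 0.016
scene 0.105 5 lat off mm 0.0 width 25.9 depth off -8.1 w [0.48 0.88] zmin 0.1046
scene 0.117 28 lat off mm -1.2 width 13.2 depth off -8.7 w [0.48 0.88] zmin 0.117
scene 0.129 36 lat off mm -1.3 width 13.6 depth off -8.7 w [0.48 0.88] zmin 0.1288
scene 0.141 39 lat off mm -1
[... 998 characters left out ...]
7 299 177 183 mid [0.4676 0.2298 0.102 ]
side rim fit 43 [0.4696 0.2356] 0.0167
scene 0.122 [ 0.396 -0.034  0.127] [317 256  19  16 227]
scene 0.11 [ 0.552 -0.031  0.114] [261 228  16  12 140]
scene 0.11 [ 0.388 -0.025  0.114] [318 268  18   8  51]
scene 0.095 [ 0.544 -0.025  0.1  ] [261 236  17  10  85]
scene 0.095 [ 0.474 -0.008  0.1  ] [281 255  16  14 156]
side 0.122 [ 0.396 -0.043  0.126] [262 209  17   9 113]
side 0.11 [ 0.551 -0.039  0.113] [331 213  15   7  84]
side 0.11 [ 0.396 -0.053  0.115] [262 216  17   7  59]
side 0.095 [ 0.474 -0.016  0.099] [297 215  13   8  81]
side 0.095 [ 0.551 -0.047  0.101] [331 219  15   8  82]
0.0024117845003293224 [-0.14738313 -0.18719994 -0.15589499]
```

```bash
python3 -c "
from plant import robot; print(robot.close_job())"
```

```text
the job is handed in; nothing more can be done
None
```

The test tube is out of the carousel and hovering upright over the sleeved heater well, still gripped and motionless. I handed the job in at about 11.5 s, well inside the 42 s limit.

**The move:** The tube was leaning slightly in its cup, so I centred the jaws on the cup axis and let closing the pads straighten it. I then lifted it straight up and carried it over the bottle row. Over the heater I corrected the remaining 1–2° of tilt and lowered it to the hover height.

**Last checks:**
- **Upright:** the tube is vertical to about 0.5° or better in all three cameras.
- **Centring:** the wrist and side cameras put it within about 0.5 mm of the sleeve centre in x. The scene camera disagreed by about 1.7 mm, which is within the calibration. In y the wrist and scene cameras agree within about 0.5 mm; the side camera's y fit was too poor to use.
- **Height:** the foot is at about z = 0.113, roughly 11 mm above the mouth. This rests mainly on the grip geometry, with a few low side-camera points supporting it.
- **Stillness and contact:** the joints were at rest and the outside force was near 0 N. The grip was set to 10 N, with the jaws about 16 mm apart on the tube.
- **Bottles:** the three bottles in the row sit within about 1 mm of where they started.

**Not checked:** I did not re-measure the carousel or the two capped block tubes at the end. The carousel looked undisturbed in the side view after the lift. I had used up all 12 picture views, so the final checks were numbers only.

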